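# Sort the cells and the sample after a test run

### The job

Put away the mixed handful left on the bench: stand the two long cylindrical cells in the free wells of the three-well cell rack and the sample vial in either well of the vial rack, and put the short household battery in the open tub with the spent one. Lay the flat hard-case cell on the carrier plate, fully down between its dowel pins with its terminals toward the black bar. Keep the vial upright, and leave the cell that is already racked in its well.

Things in the scene. Friction and masses are not known exactly. Their poses are not given: they have to be found in the camera images.
- cell_a: Green cylindrical cell, 18 mm in diameter, 66 mm tall, 46 g, standing on the bench. Origin: centre of its underside; z along its axis.
- cell_b: Blue cylindrical cell of the same kind and size (18 mm in diameter, 66 mm tall), standing on the bench; it belongs in the cell rack like the green one. Origin: centre of its underside; z along its axis.
- aa: Household battery, 15 mm in diameter, only 50 mm tall (shorter and thinner than the two cells), red and white, standing on the bench. Origin: centre of its underside; z along its axis.
- vial: Glass sample vial with a white screw cap and pale powder, 26 mm in diameter, 59 mm tall, 30 g, standing on the bench. The glass body is straight up to about 38 mm, the neck and cap lie above. Origin: centre of its underside; z along its axis.
- prism: Flat hard-case cell (aluminium can, grey sleeve, white label) lying on its wide face, 102 x 50 x 16 mm with its terminals, 0.16 kg. Origin: centre of its underside; x along its length toward the terminals, y across the width. Can from x = -51 to +38 mm, two metal studs 6 mm thick (y = +-12 mm, 8 mm up) from there to x = +51 mm. Take it across the 50 mm width.
- cell_rack: Grey fixed rack, 136 (y) x 52 mm, 34 mm high, with three round wells at y = -42, 0 and +42 mm (x = 0), 24 mm wide, with funnel mouths 34 mm wide and 5 mm deep; well floors 6 mm above the bench. The well at y = +42 mm already holds a cell; the other two are free. Origin: centre of its underside; z up.
- racked: Green cylindrical cell, 18 mm in diameter, 66 mm tall, already standing in the end well (y = +42 mm) of the cell rack. Leave it there. Origin: centre of its underside.
- vial_rack: White fixed rack, 112 (y) x 62 mm, 30 mm high, with two free round wells at y = -25 and +25 mm (x = 0), 33 mm wide, with funnel mouths 43 mm wide and 5 mm deep; well floors 6 mm above the bench. Origin: centre of its underside; z up.
- carrier: White fixed plate 142 x 90 mm, top 10 mm up. Origin: on the bench under the seated cell's middle; x toward the black terminal bar (x = 60..72 mm, 20 mm high), z up. Eight 8 mm steel dowels with pointed noses rise 15 mm above it: x = -59, y = +-12; x = 47, y = +-25 (studs pass between); x = -40 and 28, y = +-34. Seated, cell x = carrier x, about 5 mm play each way; reversed it does not go down.
- tub: Grey open tub, fixed to the bench, 100 (x) x 120 (y) x 35 mm high, walls and floor 4 mm. A spent battery lies fixed along its +x wall (from x = 28 mm on, y = -1 to +49 mm); the rest is free. Origin: centre of its underside; z up.
Not all that is in view belongs to the job. What is shaped like the cell_a but purple or yellow is not meant.

How it is judged:
By the outcome, as a careful person would: the job done as asked, in the order asked, and still so for the second after the job is handed in, with the robot touching nothing.
It also fails if it takes over 104 s, if anything falls off the work surface, if the arm or the gripper's body presses on something with over 40 N, if the wrist force passes 120 N, or if a joint passes its speed limit or range.

### The arm

A 6-joint arm with a two-finger parallel gripper is mounted at the origin on a cart in front of the work surface, level with it; the furniture and walls round the work are solid. World frame = base frame: x ahead of the robot, y to its left, z up, the work surface at z = 0. Lengths are in m, angles in rad, forces in N, time in s.
With the tool pointing down it reaches from about 0.25 to 0.775 m from the base axis. Payload 4 kg.
Tool frame: the origin (TCP) lies midway between the tips of the shut fingers; the grasp point (between the pads) lies 19 mm behind it; z points along the fingers, y is the direction in which the jaws open and shut (so a half turn about z gives the same grasp; the last joint's range is limited). The gripper opens to 94 mm and grips with 3 to 60 N. Pads are 16 mm wide; open, the fingers measure 119 mm over their backs; the gripper's body (75 mm by 177 mm) begins 78 mm behind the grasp point.
Start: joints at [-1.398, 0.087, 1.371, -0, 1.684, -0.103], TCP at [0.15, -0.529, 0.173] pointing down, gripper open.
Joint ranges: [-3.1, 3.1], [-0.76, 2.03], [0.27, 2.55], [-1.08, 4.22], [0.17, 2.65], [-2.57, 2.57]. Speed limits (rad/s): [2.79, 2.79, 3.14, 3.14, 3.14, 3.14].

### API

Orientations are given as [roll, pitch, yaw] about the fixed x, y, z axes, in that order (R = Rz(yaw) Ry(pitch) Rx(roll)).
In Python, from bench import robot, cams gives the robot as it stands.
- The arm moves only by the tool step_arm, never from a script. Its argument "plan" is a list that holds one entry, the list of rows, each a list of 5 numbers: the shift along the world's x, y, z in mm, then the turn about the world's z in rad, then the opening in per cent of the stroke, from 0 (shut) to 100 (fully open). In form: [[[tx, ty, tz, turn, fingers], ...]]. A call has 1 to 8 rows; each row is the pose to reach, as a shift and turn from the pose commanded when the call began; what a row does not reach only later rows make up. A row lasts 1/12 s, in which the tool goes at most 41.7 mm and 7.16 degrees, less where a joint would pass 70% of its speed; a pose out of reach is approached as far as the arm can. A call with a gripper value outside its range is refused whole. The fingers move at their own pace and stop on an object; the grip force is fixed at half the most. Time passes only in rows, so rows that repeat a pose let the fingers close. It gives the time, the measured TCP pose, the force and the opening at its end, in the units of the state.
- robot.get_obs(): the state, without advancing time (a new reading comes with each control period).
- cams.snapshot(name): name is "scene" or "top" or "wrist"; returns a dict with "frame" (400x640x3 uint8, red, green, blue), "camera_matrix" (3x3 intrinsics, pixels), "k1" (the pictures are not rectified: a ray, as slopes to the right and down, at radius r is drawn at 1 + k1 r^2 times it, then the intrinsics apply), "origin" and "attitude" of the camera in the world; the wrist camera has in their place "T_tool_cam" (4x4, takes a point from camera to tool coordinates, whose origin is the TCP and whose axes are the flange's). Camera axes: x right, y down, z forward; pixel columns grow to the right and rows downward; lengths in m; the calibration is good to about 2 mm. A picture is of the moment at which its call begins: read the wrist's pose just before it. There is no depth.
- robot.close_job(): hands the job in, once; it reports no verdict.
The state is a dict: "time": time; "joint_positions": joint angles; "qvel": joint speeds; "joint_torque": joint torques, N m; "tool_pos": TCP position; "ee_rot": TCP orientation; "wrist_force": force on the tool from outside, world axes, zero at the start; "wrist_torque": the same for the moment, N m; "width": finger opening in m.
Only numpy, scipy, OpenCV 4.12 (cv2) and the standard library are available. Lean on these libraries where they do the work, as an engineer would, in place of code of your own. Each camera call takes 0.05 s, during which the arm holds its last target. There are 200 camera calls.

## Working session

There is one attempt and no reset: what is moved stays moved. The work goes in short steps, Python scripts to look and compute and a tool call to move; the robot and the scene stay as the last step left them, time stands still between calls to the robot, and variables do not carry over. Pictures are saved under pics/ and viewed, about 12 in all and at most 16, crops included, and the job is handed in when it is done.

Besides the shell and the picture viewer there is one more tool, called after ">>>" in YAML: its name, and indented under it one key for each argument. step_arm: Moves the arm, as the interface text tells. Its arguments: {"type":"object","properties":{"plan":{"type":"array"}},"required":["plan"]}

```bash
mkdir -p pics
cat > h.py <<'E'
import numpy as np,cv2
from scipy.spatial.transform import Rotation as R
from bench import robot,cams
def snap(n,fn=None):
    o=robot.get_obs(); s=cams.snapshot(n)
    if fn: cv2.imwrite('pics/'+fn,s['frame'][:,:,::-1])
    if 'T_tool_cam' in s:
        T=np.eye(4);T[:3,:3]=rot(o['ee_rot']);T[:3,3]=o['tool_pos'];T=T@np.array(s['T_tool_cam'])
    else:
        T=np.eye(4);T[:3,:3]=rot(s['attitude']);T[:3,3]=s['origin']
    return dict(f=s['frame'],K=np.array(s['camera_matrix']),k1=s['k1'],T=T)
def rot(a):
    a=np.array(a,float)
    return a if a.shape==(3,3) else R.from_euler('xyz',a).as_matrix()
def ray(c,u,v):
    K=c['K'];d=np.array([(u-K[0,2])/K[0,0],(v-K[1,2])/K[1,1]]);p=d.copy()
    for _ in range(20): p=d/(1+c['k1']*(p@p))
    return c['T'][:3,3],c['T'][:3,:3]@np.array([p[0],p[1],1])
def onz(c,u,v,z):
    o,d=ray(c,u,v);return o+d*(z-o[2])/d[2]
def proj(c,P):
    q=c['T'][:3,:3].T@(np.array(P)-c['T'][:3,3]);p=q[:2]/q[2];p=p*(1+c['k1']*(p@p))
    return c['K'][:2,:2]@p+c['K'][:2,2]
def tri(c1,uv1,c2,uv2):
    o1,d1=ray(c1,*uv1);o2,d2=ray(c2,*uv2)
    t=np.linalg.lstsq(np.c_[d1,-d2],o2-o1,rcond=None)[0]
    a,b=o1+t[0]*d1,o2+t[1]*d2
    return (a+b)/2,np.linalg.norm(a-b)
E
python3 - <<'E'
from h import *
o=robot.get_obs();print(o)
for n in('scene','top'):
    s=cams.snapshot(n);cv2.imwrite(f'pics/{n}0.png',s['frame'][:,:,::-1]);print({k:v for k,v in s.items() if k!='frame'})
s=cams.snapshot('wrist');print(s['T_tool_cam'],s['camera_matrix'],s['k1'])
E
```

```text
{'time': 0.0, 'joint_positions': array([-1.39808510e+00,  8.79368892e-02,  1.37221562e+00, -1.38137172e-05,
        1.68361069e+00, -1.03098295e-01]), 'qvel': array([ 0.00016905,  0.00111011, -0.00087928, -0.00115358, -0.00068352,
        0.00033374]), 'joint_torque': array([ 1.48740787e-05, -3.40186429e+01, -3.02421641e+01,  7.17672310e-02,
        3.30538850e-02, -1.57912750e-04]), 'tool_pos': array([ 0.14966465, -0.52860763,  0.17163377]), 'ee_rot': array([-3.13943222e+00, -2.09726836e-04,  2.75807755e-01]), 'wrist_force': array([-0.25864013,  0.31192558,  0.62898373]), 'wrist_torque': array([ 0.01641188, -0.02003756, -0.02951597]), 'width': 0.09406943156451171}
{'camera_matrix': array([[483.69750863,   0.        , 311.61503832],
       [  0.        , 483.69750863, 192.57524564],
       [  0.        ,   0.        ,   1.        ]]), 'k1': -0.007949637653180469, 'origin': array([0.16833118, 0.68629529, 0.84112053]), 'attitude': array([-2.32415746, -0.01080602, -2.70730238])}
{'camera_matrix': array([[445.88382105,   0.        , 325.31790965],
       [  0.        , 445.88382105, 201.46994348],
       [  0.        ,   0.        ,   1.        ]]), 'k1': 0.01461909295822332, 'origin': array([ 0.3797166 , -0.08157933,  1.20917368]), 'attitude': array([-3.00678991,  0.00758075, -1.54366259])}
[[ 2.15595666e-04 -9.57182328e-01 -2.89485656e-01  8.45347296e-02]
 [ 9.99999977e-01  2.10792180e-04  4.77713179e-05  1.50897328e-03]
 [ 1.52954513e-05 -2.89485659e-01  9.57182351e-01 -2.13280764e-01]
 [ 0.00000000e+00  0.00000000e+00  0.00000000e+00  1.00000000e+00]] [[279.99738475   0.         325.29831496]
 [  0.         279.99738475 199.67677552]
 [  0.           0.           1.        ]] -0.01000963989004711
```

View pics/top0.png

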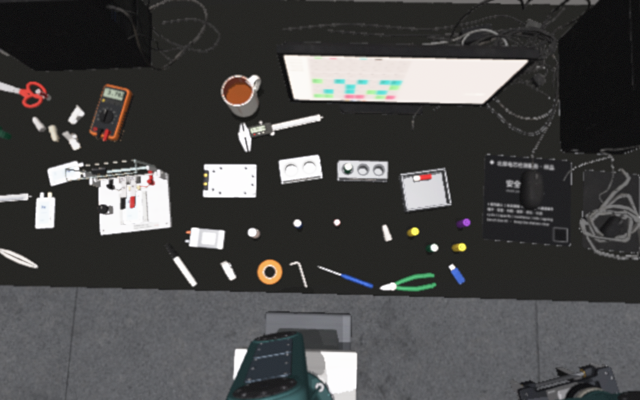

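View pics/scene0.png

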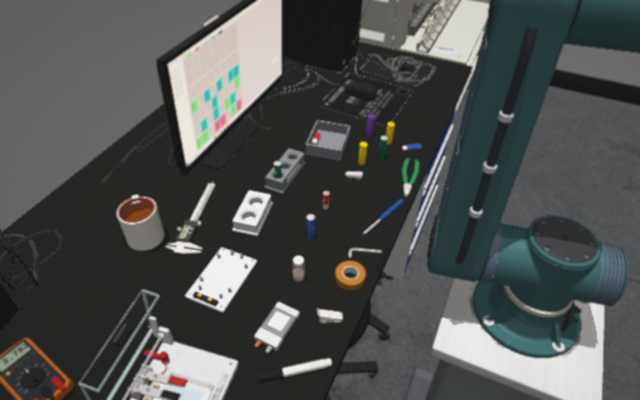

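Top view: prism (206,238), vial (253,233), blue cell (297,223), aa (336,222), decoy yellows (413,231) and (459,247), decoy purple (464,222), green cell (434,247). The carrier is at (230,180), vial rack (300,168), cell rack (362,170) and tub (426,189). I'll enlarge to confirm.

Run:
```python
from h import *
t=cv2.imread('pics/top0.png')[145:265,185:475];s=cv2.imread('pics/scene0.png')[105:355,180:430]
cv2.imwrite('pics/topc.png',cv2.resize(t,(797,330),interpolation=cv2.INTER_CUBIC))
cv2.imwrite('pics/scc.png',cv2.resize(s,(600,600),interpolation=cv2.INTER_CUBIC))
```

```text
(no output)
```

View pics/topc.png

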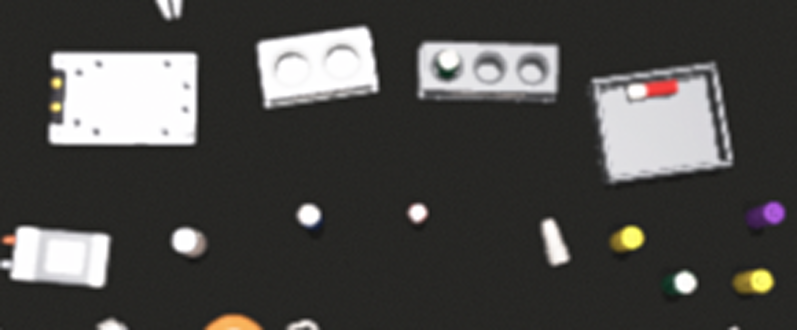

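View pics/scc.png

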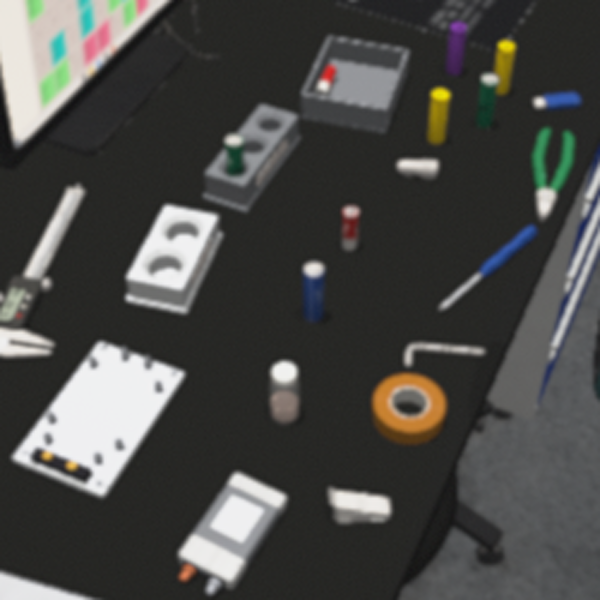

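The crop confirms the green cell (crop 685,282) stands among the yellow and purple decoys. The blue cell is at (309,215), the aa at (417,213) and the vial at (185,240). The black bar and the prism's terminals both point left (+y). Now to triangulate.

Run:
```python
from h import *
t=snap('top');s=snap('scene')
P=lambda x,y:(185+x/2.748,145+y/2.75)
S=lambda x,y:(180+x/2.4,105+y/2.4)
L=dict(green=((685,282),(489,79)),blue=((309,215),(313,268)),aa=((417,213),(351,212)),vial=((185,240),(284,372)),
 racked=((449,61),(234,141)),well0=((489,66),(250,148)),well1=((532,67),(269,124)),vw1=((292,66),(165,265)),vw2=((342,59),(182,233)),
 tubc1=((594,80),(333,38)),tubc2=((716,66),(408,46)),tubc3=((731,165),(385,127)),tubc4=((608,181),(303,90)),
 cA=((52,53),(13,459)),cB=((195,53),(100,342)),cC=((195,143),(185,374)),cD=((50,143),(103,495)),
 pA=((21,229),(180,549)),pB=((109,236),(237,474)),pC=((104,286),(286,495)),pD=((13,280),(232,582)))
for k,(a,b) in L.items():
    p,e=tri(t,P(*a),s,S(*b));print(k,(p*1000).round(),'err%.1f'%(e*1e3),'r%.3f'%np.hypot(*p[:2]))
print('rackcorners z34',[(onz(t,*P(*q),.034)*1e3).round()[:2] for q in((420,43),(558,45),(556,94),(419,92))])
print('vrack z30',[(onz(t,*P(*q),.030)*1e3).round()[:2] for q in((259,41),(368,28),(377,90),(266,102))])
```

```text
green [ 425. -350.   62.] err2.3 r0.550
blue [478.   2.  63.] err2.8 r0.478
aa [ 484. -100.   46.] err2.0 r0.494
vial [451. 119.  55.] err2.0 r0.467
racked [ 628. -126.   66.] err3.3 r0.641
well0 [ 633. -167.   24.] err2.1 r0.654
well1 [ 631. -210.   27.] err0.7 r0.665
vw1 [627.  27.  24.] err0.7 r0.627
vw2 [636. -22.  21.] err0.8 r0.636
tubc1 [ 589. -257.  128.] err21.2 r0.642
tubc2 [ 587. -394.   43.] err91.8 r0.707
tubc3 [ 569. -442. -127.] err19.4 r0.721
tubc4 [ 561. -260.   60.] err96.2 r0.618
cA [637. 269.   8.] err0.4 r0.691
cB [641. 126.   7.] err0.0 r0.653
cC [551. 122.   3.] err1.7 r0.565
cD [547. 266.   7.] err2.4 r0.608
pA [461. 286.  16.] err3.2 r0.543
pB [456. 201.   9.] err1.4 r0.498
pC [408. 203.  11.] err3.4 r0.456
pD [412. 292.  12.] err3.4 r0.504
rackcorners z34 [array([651., -99.]), array([ 652., -234.]), array([ 603., -232.]), array([602., -99.])]
vrack z30 [array([649.,  59.]), array([665., -48.]), array([604., -58.]), array([589.,  50.])]
```

>>> step_arm:
  plan:
    - [[275,179,-20,1.295,55],[275,179,-20,1.295,55],[275,179,-20,1.295,55],[275,179,-20,1.295,55],[275,179,-20,1.295,55],[275,179,-20,1.295,55],[275,179,-20,1.295,55],[275,179,-20,1.295,55]]

```text
time: 0.92
tool_pos: [0.4266, -0.3483, 0.1526]
ee_rot: [3.141, -0.0, 1.283]
wrist_force: [0.3, -0.3, -0.3]
width: 0.0519
```

Run:
```python
from h import *
print(robot.get_obs()['ee_rot'],robot.get_obs()['tool_pos'])
```

```text
[ 3.14129719e+00 -2.82800340e-04  1.28285203e+00] [ 0.42655694 -0.34833632  0.15263823]
```

>>> step_arm:
  plan:
    - [[0,0,0,0.288,55],[0,0,0,0.288,55],[0,0,0,0.288,55],[0,0,0,0.288,55]]

```text
time: 1.25
tool_pos: [0.425, -0.3498, 0.1525]
ee_rot: [-3.141, -0.0, 1.565]
wrist_force: [-0.2, -0.3, -0.8]
width: 0.0517
```

Run:
```python
from h import *
c=snap('wrist','w1.png')
import pickle;pickle.dump(c,open('w1.pkl','wb'))
print(robot.get_obs()['ee_rot'],robot.get_obs()['tool_pos'])
print('pred green top',proj(c,[.425,-.350,.066]))
```

```text
[-3.14137546e+00 -2.82847055e-04  1.56314328e+00] [ 0.42485381 -0.34999679  0.15257003]
pred green top [325.15532798 193.55221278]
```

View pics/w1.png

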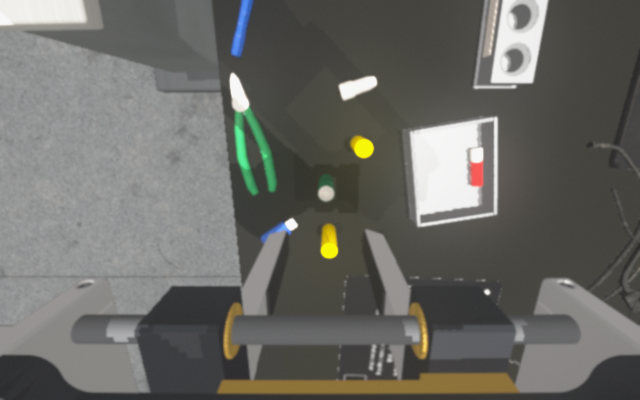

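The green cap is at (326,193) against a prediction of (325,193.5), so the position holds. The tub rim is visible at (403..497, 117..225). I'll descend and grip.

>>> step_arm:
  plan:
    - [[0,0,-40,0,55],[0,0,-80,0,55],[0,0,-114,0,55],[0,0,-114,0,55],[0,0,-114,0,10],[0,0,-114,0,10],[0,0,-114,0,10],[0,0,-114,0,10]]

```text
time: 1.97
tool_pos: [0.4264, -0.3519, 0.0421]
ee_rot: [3.137, 0.004, 1.564]
wrist_force: [0.1, -0.8, -0.4]
width: 0.0288
```

Run:
```python
from h import *
import pickle;c=pickle.load(open('w1.pkl','rb'))
for q in((403,129),(497,117),(497,212),(417,225)):print((onz(c,*q,.035)*1e3).round())
for q in((329,250),(326,193),(363,148)):print((onz(c,*q,.066)*1e3).round())
for q in((519,15),(514,57)):print('wells',(onz(c,*q,.034)*1e3).round())
```

```text
[ 515. -282.   35.]
[ 621. -269.   35.]
[ 641. -384.   35.]
[ 541. -401.   35.]
[ 429. -419.   66.]
[ 426. -349.   66.]
[ 465. -300.   66.]
wells [ 628. -167.   34.]
wells [ 630. -207.   34.]
```

>>> step_arm:
  plan:
    - [[0,0,0,0,10],[0,0,0,0,10],[0,0,0,0,10],[0,0,40,0,10],[0,0,80,0,10],[0,0,100,0,10],[0,0,100,0,10],[0,0,100,0,10]]

```text
time: 2.63
tool_pos: [0.4255, -0.351, 0.1407]
ee_rot: [3.139, 0.003, 1.564]
wrist_force: [-0.3, 0.8, -0.7]
width: 0.0093
```

Width 9.3 mm means the grip missed. Looking.

Run:
```python
from h import *
import pickle
c=snap('wrist','w2.png');pickle.dump(c,open('w2.pkl','wb'))
```

```text
(no output)
```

View pics/w2.png

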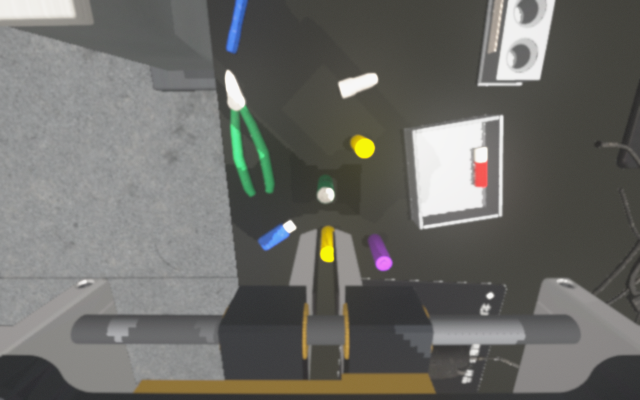

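The cell still stands at (326,193) and the grip closed on nothing. The visible fingertips at v≈232 don't match where the TCP should project (v≈223, gap scale). I'll check an enlarged, brightened crop.

Run:
```python
from h import *
a=cv2.imread('pics/w1.png')[140:290,230:430];b=cv2.imread('pics/w2.png')[140:290,230:430]
g=lambda x:cv2.resize((255*(x/255.)**.5).astype('uint8'),(400,300),interpolation=cv2.INTER_CUBIC)
# scene view now, near gripper
s=snap('scene');p=proj(s,[.4255,-.351,.1407]);print('TCP in scene px',p,'cell top',proj(s,[.425,-.35,.066]))
u,v=map(int,p);sc=s['f'][max(0,v-75):v+75,u-100:u+100,::-1]
sc=g(sc)
cv2.imwrite('pics/c3.png',np.vstack([np.hstack([g(a),g(b)]),np.hstack([sc,sc*0])]));print(max(0,v-75),u-100)
```

```text
TCP in scene px [387.51444173 112.9032279 ] cell top [384.29032695 136.59487471]
37 287
```

View pics/c3.png

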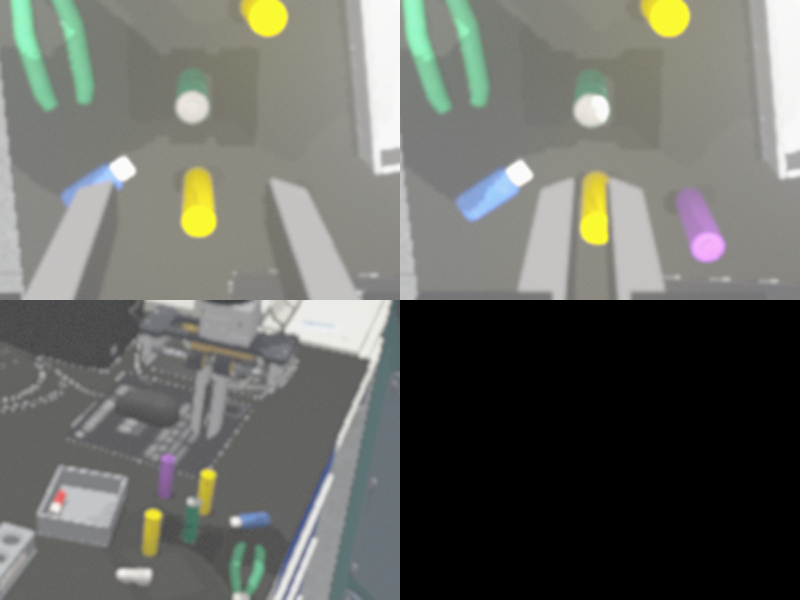

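The wrist gap scale and the scene view both put the real fingertips about 25–35 mm above the reported TCP, so the fingers closed above the 66 mm cap. A descent to TCP z ≈ 0.010 is safe under either reading.

>>> step_arm:
  plan:
    - [[0,0,-30,0,45],[0,0,-30,0,45],[0,0,-30,0,45],[0,0,-30,0,45],[0,0,-60,0,45],[0,0,-90,0,45],[0,0,-128,0,45],[0,0,-128,0,45]]

```text
time: 3.4
tool_pos: [0.4207, -0.3462, 0.004]
ee_rot: [-3.132, -0.01, 1.564]
wrist_force: [-0.2, 1.2, -1.5]
width: 0.0429
```

>>> step_arm:
  plan:
    - [[0,0,0,0,5],[0,0,0,0,5],[0,0,0,0,5],[0,0,0,0,5],[0,0,0,0,5],[0,0,0,0,5],[0,0,0,0,5],[0,0,0,0,5]]

```text
time: 4.07
tool_pos: [0.4263, -0.3519, 0.0138]
ee_rot: [3.138, 0.004, 1.564]
wrist_force: [-0.2, 0.0, 6.5]
width: 0.0171
```

>>> step_arm:
  plan:
    - [[0,0,40,0,5],[0,0,80,0,5],[0,0,100,0,5],[40,26,100,0,5],[75,50,100,0,5],[110,75,100,0,5],[145,100,100,0,5],[175,122,100,0,5]]

```text
time: 4.73
tool_pos: [0.5971, -0.23, 0.1114]
ee_rot: [3.141, 0.0, 1.563]
wrist_force: [-0.0, -0.2, -0.4]
width: 0.0175
```

>>> step_arm:
  plan:
    - [[28,20,0,0,5],[28,20,0,0,5],[28,20,0,0,5],[28,20,0,0,5],[28,20,0,0,5],[28,20,0,0,5]]

```text
time: 5.23
tool_pos: [0.6227, -0.2125, 0.1112]
ee_rot: [3.141, 0.0, 1.562]
wrist_force: [0.4, -0.4, -0.7]
width: 0.0173
```

Run:
```python
from h import *
import pickle
o=robot.get_obs();print(o['tool_pos'],o['ee_rot'],o['width'])
c=snap('wrist','w4.png');pickle.dump(c,open('w4.pkl','wb'))
for n,p in dict(w1=(.629,-.209,.034),w0=(.628,-.167,.034),racktop=(.628,-.125,.072)).items():print(n,proj(c,p))
```

```text
[ 0.6227213  -0.21246953  0.11123789] [3.14139511e+00 4.02381103e-04 1.56180099e+00] 0.017285287448942154
w1 [330.93655381 192.44023714]
w0 [329.84694438 153.21649151]
racktop [330.35859062 109.94895508]
```

View pics/w4.png

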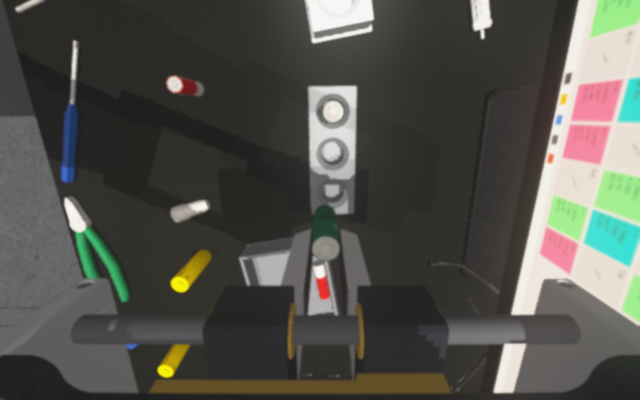

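Green cell is held. The well sits at (332,188), 1.5 px from its prediction. Correcting +7 mm in x and descending.

>>> step_arm:
  plan:
    - [[7,2,0,0,5],[7,2,-10,0,5],[7,2,-40,0,5],[7,2,-60,0,5],[7,2,-75,0,5],[7,2,-75,0,5]]

```text
time: 5.78
tool_pos: [0.6286, -0.209, 0.0305]
ee_rot: [-3.136, -0.002, 1.563]
wrist_force: [0.9, -1.4, -0.9]
width: 0.0175
```

>>> step_arm:
  plan:
    - [[0,0,-9,0,5],[0,0,-17,0,5],[0,0,-17,0,5],[0,0,-17,0,5]]

```text
time: 6.12
tool_pos: [0.6309, -0.2091, 0.0192]
ee_rot: [3.141, -0.0, 1.564]
wrist_force: [0.8, 0.6, -0.4]
width: 0.0173
```

>>> step_arm:
  plan:
    - [[0,0,0,0,45],[0,0,0,0,45],[0,0,0,0,45],[0,0,35,0,45],[0,0,75,0,45],[0,0,110,0,45],[0,0,130,0,45],[-20,25,130,0,45]]

```text
time: 6.78
tool_pos: [0.6156, -0.1889, 0.1555]
ee_rot: [3.129, 0.007, 1.56]
wrist_force: [-1.2, 0.8, 0.6]
width: 0.0423
```

>>> step_arm:
  plan:
    - [[-131,185,-15,0,45],[-131,185,-15,0,45],[-131,185,-15,0,45],[-131,185,-15,0,45],[-131,185,-15,0,45],[-131,185,-15,0,45],[-131,185,-15,0,45],[-131,185,-15,0,45]]

```text
time: 7.45
tool_pos: [0.4798, 0.0012, 0.1345]
ee_rot: [3.14, 0.001, 1.566]
wrist_force: [0.1, 0.4, 0.1]
width: 0.0419
```

```bash
cat > w.py <<'E'
import sys,pickle
from h import *
# usage: w.py name z  "u,v" expected xyz -> bright blob nearest the prediction
def look(fn,pts,half=22,thr=None):
    o=robot.get_obs();print(o['tool_pos'].round(4),o['ee_rot'].round(3),'v',abs(o['qvel']).max().round(3))
    c=snap('wrist',fn+'.png');pickle.dump(c,open(fn+'.pkl','wb'))
    for n,p in pts.items():
        u,v=proj(c,p);x0,y0=int(u)-half,int(v)-half
        roi=cv2.cvtColor(c['f'][max(0,y0):y0+2*half,max(0,x0):x0+2*half],cv2.COLOR_RGB2GRAY)
        t,m=cv2.threshold(roi,0,255,cv2.THRESH_BINARY+cv2.THRESH_OTSU) if thr is None else cv2.threshold(roi,thr,255,0)
        k,l,st,ce=cv2.connectedComponentsWithStats(m)
        if k<2: print(n,'none');continue
        i=1+st[1:,4].argmax();q=ce[i]+[max(0,x0),max(0,y0)]
        print(n,'pred',(u.round(1),v.round(1)),'blob',q.round(1),'area',st[i,4],'box',st[i,2:4],'->',(onz(c,*q,p[2])*1e3).round(1))
    return c
E
python3 - <<'E'
from w import *
look('w5',dict(blue=(.478,.002,.066),aa=(.484,-.1,.05),vial=(.451,.119,.059)))
E
```

```text
[0.4798 0.0012 0.1345] [3.140e+00 1.000e-03 1.566e+00] v 0.035
blue pred (np.float64(323.3), np.float64(197.1)) blob [324.4 197.1] area 230 box [18 17] -> [479.1   2.   66. ]
aa pred (np.float64(328.9), np.float64(274.3)) blob [330.4 274.3] area 106 box [12 11] -> [ 485.7 -100.1   50. ]
vial pred (np.float64(294.2), np.float64(77.4)) blob [296.8  78.7] area 469 box [26 25] -> [453.4 117.8  59. ]
```

View pics/w5.png

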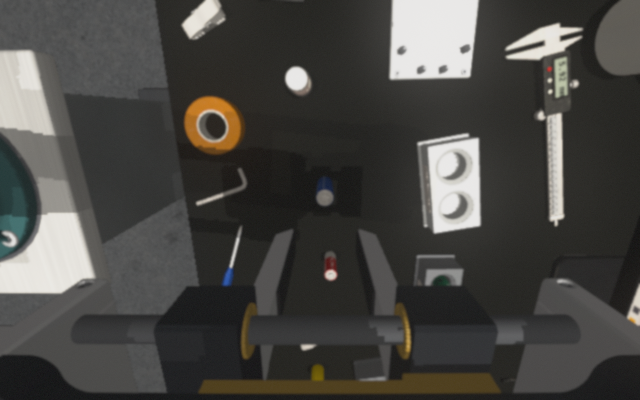

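Blue cap (324,197), vial cap (297,79), aa (331,274) and vial wells (455,163) and (457,205) are all as expected. Descending on blue.

>>> step_arm:
  plan:
    - [[-1,1,-35,0,45],[-1,1,-70,0,45],[-1,1,-105,0,45],[-1,1,-124,0,45],[-1,1,-124,0,45],[-1,1,-124,0,5],[-1,1,-124,0,5],[-1,1,-124,0,5]]

```text
time: 8.17
tool_pos: [0.4811, 0.001, 0.0122]
ee_rot: [3.137, 0.001, 1.563]
wrist_force: [0.3, 1.1, 0.1]
width: 0.0259
```

>>> step_arm:
  plan:
    - [[0,0,0,0,5],[0,0,0,0,5],[0,0,0,0,5],[0,0,0,0,5],[0,0,35,0,5],[0,0,70,0,5],[0,0,100,0,5],[0,0,100,0,5]]

```text
time: 8.83
tool_pos: [0.4831, 0.0015, 0.1173]
ee_rot: [3.128, 0.001, 1.564]
wrist_force: [1.0, 0.6, -0.1]
width: 0.0173
```

Run:
```python
from h import *
import pickle;c=pickle.load(open('w5.pkl','rb'))
for q in((454.5,163),(456.5,205)):print((onz(c,*q,.030)*1e3).round(1))
```

```text
[628.1  31.3  30. ]
[637.1 -19.3  30. ]
```

>>> step_arm:
  plan:
    - [[151,-170,0,0,5],[151,-170,0,0,5],[151,-170,0,0,5],[151,-170,0,0,5],[151,-170,0,0,5],[151,-170,0,0,5],[151,-170,0,0,5],[151,-170,0,0,5]]

```text
time: 9.5
tool_pos: [0.6292, -0.1685, 0.1079]
ee_rot: [-3.139, -0.001, 1.563]
wrist_force: [0.2, -0.6, -0.8]
width: 0.0172
```

Run:
```python
from w import *
c=look('w6',dict(racked=(.630,-.125,.072),heldtop=(.630,-.168,.166)))
print(proj(c,(.63,-.167,.034)))
```

```text
[ 0.6292 -0.1685  0.1079] [-3.139e+00 -1.000e-03  1.563e+00] v 0.043
racked pred (np.float64(325.8), np.float64(161.6)) blob [326.5 158.3] area 1035 box [43 40] -> [ 630.7 -122.    72. ]
heldtop pred (np.float64(326.2), np.float64(255.3)) blob [325.4 251.9] area 557 box [28 25] -> [ 629.6 -165.7  166. ]
[326.09005094 195.21417496]
```

View pics/w6.png

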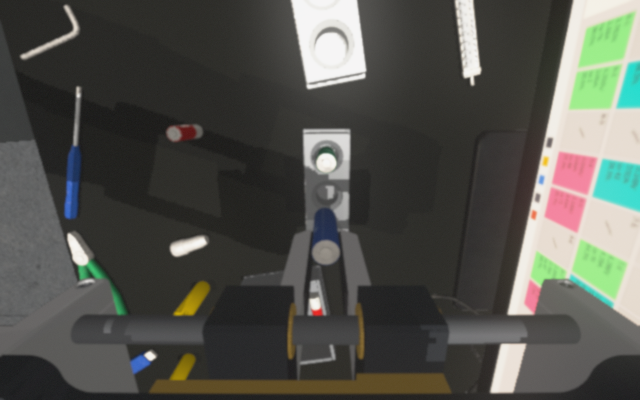

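Blue is held. The mouth shows at (327,190) and the cell axis at y≈-166, aligned with the well to within 2 mm. Lowering.

>>> step_arm:
  plan:
    - [[1,0,-10,0,5],[1,0,-40,0,5],[1,0,-60,0,5],[1,0,-75,0,5],[1,0,-75,0,5],[1,0,-84,0,5],[1,0,-90,0,5],[1,0,-90,0,5]]

```text
time: 10.22
tool_pos: [0.6299, -0.1674, 0.0191]
ee_rot: [-3.14, -0.001, 1.564]
wrist_force: [-0.2, 0.5, -0.8]
width: 0.0173
```

Blue is seated at floor level. Releasing and moving to the vial. Straddling it, I'll touch the bench gently to measure the true fingertip height.

>>> step_arm:
  plan:
    - [[0,0,0,0,60],[0,0,0,0,60],[0,0,0,0,60],[0,0,35,0,60],[0,0,75,0,60],[0,0,110,0,60],[0,0,130,0,60],[0,0,130,0,60]]

```text
time: 10.88
tool_pos: [0.6342, -0.1695, 0.1585]
ee_rot: [3.128, 0.005, 1.564]
wrist_force: [0.4, -0.9, 0.6]
width: 0.0567
```

>>> step_arm:
  plan:
    - [[-177,285,-20,0,60],[-177,285,-20,0,60],[-177,285,-20,0,60],[-177,285,-20,0,60],[-177,285,-20,0,60],[-177,285,-20,0,60],[-177,285,-20,0,60],[-177,285,-20,0,60]]

```text
time: 11.55
tool_pos: [0.4533, 0.1157, 0.129]
ee_rot: [-3.141, -0.0, 1.563]
wrist_force: [0.6, 0.2, 0.8]
width: 0.0564
```

>>> step_arm:
  plan:
    - [[0,2,0,0,60],[0,2,0,0,60],[0,2,0,0,60]]

```text
time: 11.8
tool_pos: [0.4553, 0.1161, 0.1296]
ee_rot: [3.141, 0.001, 1.564]
wrist_force: [0.4, -0.3, 0.7]
width: 0.0564
```

Run:
```python
from w import *
c=look('w7',dict(vial=(.453,.118,.059)))
```

```text
[0.4553 0.1161 0.1296] [3.141e+00 1.000e-03 1.564e+00] v 0.034
vial pred (np.float64(323.0), np.float64(195.6)) blob [323.1 190.3] area 527 box [21 31] -> [453.1 123.8  59. ]
```

>>> step_arm:
  plan:
    - [[-2,3,-40,0,60],[-2,3,-80,0,60],[-2,3,-110,0,60],[-2,3,-130,0,60],[-2,3,-142,0,60],[-2,3,-142,0,60],[-2,3,-142,0,60]]

```text
time: 12.43
tool_pos: [0.4533, 0.1181, -0.0127]
ee_rot: [-3.14, 0.001, 1.561]
wrist_force: [0.1, 0.4, 0.3]
width: 0.0567
```

>>> step_arm:
  plan:
    - [[0,0,-3,0,60],[0,0,-6,0,60],[0,0,-8,0,60],[0,0,-8,0,60]]

```text
time: 12.77
tool_pos: [0.4535, 0.1194, -0.0197]
ee_rot: [3.141, -0.0, 1.564]
wrist_force: [-0.2, -0.9, 0.5]
width: 0.0565
```

>>> step_arm:
  plan:
    - [[0,0,-2,0,60],[0,0,-4,0,60],[0,0,-4,0,60]]

```text
time: 13.02
tool_pos: [0.4529, 0.1195, -0.0243]
ee_rot: [-3.141, 0.0, 1.564]
wrist_force: [0.2, -0.1, -1.3]
width: 0.0562
```

>>> step_arm:
  plan:
    - [[0,0,-2,0,60],[0,0,-3,0,60],[0,0,-3,0,60]]

```text
time: 13.27
tool_pos: [0.4529, 0.1195, -0.0273]
ee_rot: [-3.141, 0.0, 1.564]
wrist_force: [-0.0, -0.6, 0.6]
width: 0.0565
```

>>> step_arm:
  plan:
    - [[0,0,-2,0,60],[0,0,-3,0,60],[0,0,-3,0,60]]

```text
time: 13.52
tool_pos: [0.4529, 0.1194, -0.0304]
ee_rot: [-3.141, 0.0, 1.564]
wrist_force: [-0.2, -0.4, 0.1]
width: 0.0561
```

>>> step_arm:
  plan:
    - [[0,0,-2,0,60],[0,0,-2,0,60],[0,0,-2,0,60]]

```text
time: 13.77
tool_pos: [0.4531, 0.1194, -0.0322]
ee_rot: [-3.141, 0.0, 1.564]
wrist_force: [-0.0, 0.2, 0.4]
width: 0.0562
```

Tips are still clear at TCP −32 mm, so the offset is about 34–36 mm. I'll rise to put the tips about 26 mm up and grip the glass.

>>> step_arm:
  plan:
    - [[0,0,22,0,60],[0,0,22,0,60],[0,0,22,0,15],[0,0,22,0,15],[0,0,22,0,15],[0,0,22,0,15],[0,0,22,0,15],[0,0,22,0,15]]

```text
time: 14.43
tool_pos: [0.4528, 0.1194, -0.0106]
ee_rot: [-3.141, 0.0, 1.564]
wrist_force: [0.3, -0.2, -0.2]
width: 0.024
```

>>> step_arm:
  plan:
    - [[0,0,0,0,15],[0,0,0,0,15],[0,0,20,0,15],[0,0,45,0,15],[0,0,70,0,15],[0,0,90,0,15],[0,0,90,0,15],[0,0,90,0,15]]

```text
time: 15.1
tool_pos: [0.4541, 0.1196, 0.0809]
ee_rot: [3.139, -0.0, 1.564]
wrist_force: [-1.1, 0.3, -0.7]
width: 0.0245
```

>>> step_arm:
  plan:
    - [[30,-15,0,0,15],[62,-31,0,0,15],[95,-49,0,0,15],[130,-67,0,0,15],[160,-82,0,0,15],[174,-89,0,0,15],[174,-89,0,0,15],[174,-89,0,0,15]]

```text
time: 15.77
tool_pos: [0.6257, 0.0303, 0.0769]
ee_rot: [-3.136, -0.001, 1.563]
wrist_force: [0.0, 0.1, -0.2]
width: 0.0244
```

Run:
```python
from w import *
c=look('w8',dict(vialtop=(.628,.031,.150)))
print(proj(c,(.628,.031,.03)),proj(c,(.637,-.019,.03)))
```

```text
[0.6257 0.0303 0.0769] [-3.136e+00 -1.000e-03  1.563e+00] v 0.041
vialtop pred (np.float64(328.4), np.float64(267.7)) blob [326.  262.8] area 1333 box [40 39] -> [626.7  34.1 150. ]
[327.70754161 203.47810845] [336.72680328 249.85566623]
```

View pics/w8.png

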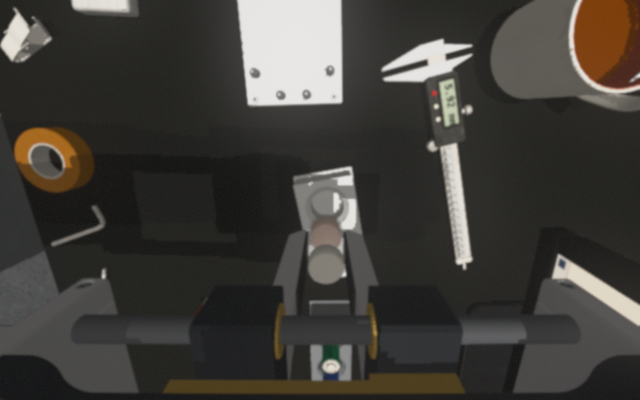

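Vial is held upright, cap at (326,263). The two well estimates disagree by about 5 mm, so I'll refine from the rack outline in w5.

Run:
```python
from w import *
c=pickle.load(open('w5.pkl','rb'))
g=cv2.cvtColor(c['f'],cv2.COLOR_RGB2GRAY)
x0,y0=410,125;r=g[y0:245,x0:492]
for t in(140,170,200):
    m=(r>t).astype('uint8');cs,_=cv2.findContours(m,cv2.RETR_CCOMP,cv2.CHAIN_APPROX_NONE)
    b=max(cs,key=cv2.contourArea);rc=cv2.minAreaRect(b);bx=cv2.boxPoints(rc)+[x0,y0]
    P=np.array([onz(c,*q,.03)[:2]*1e3 for q in bx]);print(t,P.round(0).tolist(),'ctr',P.mean(0).round(1))
    for k in cs:
        if 150<cv2.contourArea(k)<2500:
            e=cv2.fitEllipse(k);print('  hole',(np.array(e[0])+[x0,y0]).round(1),np.round(e[1],1),(onz(c,e[0][0]+x0,e[0][1]+y0,.03)*1e3).round(1))
cv2.imwrite('pics/c9.png',np.hstack([cv2.resize(c['f'][120:250,405:500,::-1],(390,534),interpolation=cv2.INTER_CUBIC),cv2.resize(pickle.load(open('w8.pkl','rb'))['f'][155:290,280:375,::-1],(390,534),interpolation=cv2.INTER_CUBIC)]))
```

```text
140 [[593.0, 56.0], [651.0, 60.0], [676.0, -50.0], [613.0, -55.0]] ctr [633.1   2.6]
  hole [456.9 208. ] [17.2 26.6] [638.  -23.1  30. ]
  hole [455.7 166.8] [18.8 27.4] [630.1  26.8  30. ]
170 [[594.0, 55.0], [651.0, 59.0], [676.0, -50.0], [613.0, -54.0]] ctr [633.4   2.3]
  hole [456.7 207.5] [20.  28.6] [637.7 -22.4  30. ]
  hole [455.5 166.7] [21.1 29.7] [629.9  27.   30. ]
200 [[595.0, 55.0], [650.0, 58.0], [674.0, -49.0], [614.0, -53.0]] ctr [633.2   2.7]
  hole [458.4 206.7] [23.2 33.6] [639.7 -21.4  30. ]
  hole [457.4 165.3] [24.  35.5] [631.8  28.6  30. ]
```

View pics/c9.png

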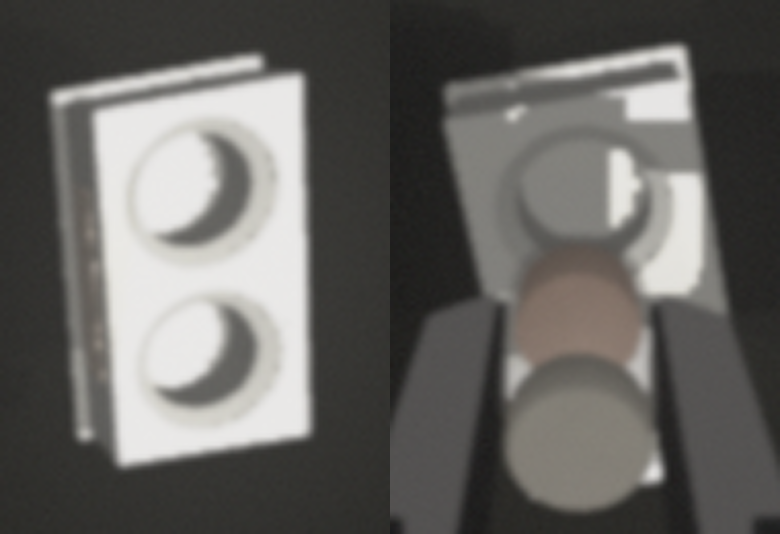

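Well mouth centre from both views is (628,27). The vial axis is at (627,34), so I shift −7 mm in y and lower.

>>> step_arm:
  plan:
    - [[1,-7,0,0,15],[1,-7,0,0,15],[1,-7,-20,0,15],[1,-7,-40,0,15],[1,-7,-55,0,15],[1,-7,-65,0,15],[1,-7,-65,0,15]]

```text
time: 16.4
tool_pos: [0.6267, 0.0249, 0.0135]
ee_rot: [-3.14, -0.002, 1.565]
wrist_force: [0.4, 1.5, -1.9]
width: 0.0244
```

>>> step_arm:
  plan:
    - [[0,0,-5,0,15],[0,0,-10,0,15],[0,0,-13,0,15],[0,0,-13,0,15]]

```text
time: 16.73
tool_pos: [0.628, 0.0247, 0.0018]
ee_rot: [-3.142, -0.002, 1.564]
wrist_force: [0.1, 4.8, -0.8]
width: 0.0246
```

>>> step_arm:
  plan:
    - [[0,2,0,0,15],[0,2,0,0,15],[0,2,-4,0,15],[0,2,-4,0,15]]

```text
time: 17.07
tool_pos: [0.6284, 0.0251, -0.0023]
ee_rot: [3.141, 0.001, 1.564]
wrist_force: [0.3, 2.0, -0.2]
width: 0.0246
```

>>> step_arm:
  plan:
    - [[0,0,0,0,50],[0,0,0,0,50],[0,0,0,0,50],[0,0,0,0,50],[0,0,35,0,50],[0,0,75,0,50],[0,0,110,0,50],[0,0,120,0,50]]

```text
time: 17.73
tool_pos: [0.6318, 0.025, 0.1258]
ee_rot: [3.129, 0.001, 1.564]
wrist_force: [0.5, -0.6, 1.9]
width: 0.047
```

>>> step_arm:
  plan:
    - [[-142,-127,0,0,45],[-142,-127,0,0,45],[-142,-127,0,0,45],[-142,-127,0,0,45],[-142,-127,0,0,45],[-142,-127,0,0,45],[-142,-127,0,0,45],[-142,-127,0,0,45]]

```text
time: 18.4
tool_pos: [0.4865, -0.1013, 0.1178]
ee_rot: [3.141, -0.0, 1.564]
wrist_force: [0.1, 1.4, 0.3]
width: 0.0425
```

Run:
```python
from w import *
c=look('w10',dict(aa=(.486,-.1,.05),vialseated=(.628,.027,.065),racked=(.63,-.123,.072),c0=(.63,-.166,.072),c1=(.63,-.208,.072)),half=14)
```

```text
[ 0.4865 -0.1013  0.1178] [ 3.141 -0.     1.564] v 0.019
aa pred (np.float64(324.6), np.float64(196.9)) blob [324.5 194.1] area 197 box [14 22] -> [485.9 -96.9  50. ]
vialseated pred (np.float64(487.1), np.float64(60.1)) blob [486.3  59.5] area 619 box [26 28] -> [627.2  27.5  65. ]
racked pred (np.float64(469.3), np.float64(224.3)) blob [466.7 228.6] area 320 box [23 19] -> [ 628.1 -127.6   72. ]
c0 pred (np.float64(463.4), np.float64(262.7)) blob [461.1 265.1] area 289 box [23 20] -> [ 628.  -168.7   72. ]
c1 pred (np.float64(458.0), np.float64(297.2)) blob [461.1 283.8] area 16 box [7 3] -> [ 631.1 -191.3   72. ]
```

View pics/w10.png

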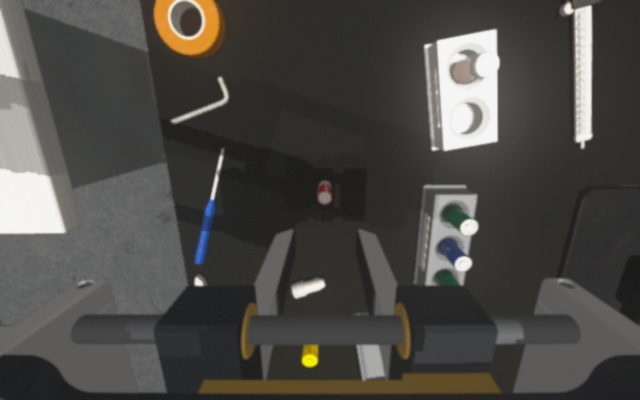

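The vial stands upright in its well at (627,27). The blue and green cells are seated alongside the racked one. The aa is at (324,195), so I'll grip it.

>>> step_arm:
  plan:
    - [[0,2,-40,0,45],[0,2,-80,0,45],[0,2,-115,0,45],[0,2,-128,0,45],[0,2,-128,0,45],[0,2,-128,0,5],[0,2,-128,0,5],[0,2,-128,0,5]]

```text
time: 19.12
tool_pos: [0.4883, -0.0998, -0.0079]
ee_rot: [3.137, 0.001, 1.565]
wrist_force: [-0.6, -0.3, -0.2]
width: 0.0261
```

>>> step_arm:
  plan:
    - [[0,0,0,0,5],[0,0,0,0,5],[0,0,0,0,5],[0,0,0,0,5],[0,0,35,0,5],[0,0,75,0,5],[0,0,100,0,5],[0,0,110,0,5]]

```text
time: 19.78
tool_pos: [0.4885, -0.1004, 0.1047]
ee_rot: [3.134, 0.002, 1.564]
wrist_force: [0.6, 0.6, 0.0]
width: 0.0144
```

>>> step_arm:
  plan:
    - [[84,-238,0,0,5],[84,-238,0,0,5],[84,-238,0,0,5],[84,-238,0,0,5],[84,-238,0,0,5],[84,-238,0,0,5],[84,-238,0,0,5],[84,-238,0,0,5]]

```text
time: 20.45
tool_pos: [0.5689, -0.3392, 0.0961]
ee_rot: [-3.137, -0.003, 1.561]
wrist_force: [0.3, 1.3, 0.2]
width: 0.0143
```

Run:
```python
from w import *
c=look('w11',dict(aatop=(.569,-.338,.15)))
print(proj(c,(.569,-.338,.004)))
```

```text
[ 0.5689 -0.3392  0.0961] [-3.137e+00 -3.000e-03  1.561e+00] v 0.064
aatop pred (np.float64(324.9), np.float64(251.0)) blob [306.7 247.7] area 422 box [17 44] -> [ 557.6 -335.6  150. ]
[325.57570898 191.24983376]
```

View pics/w11.png

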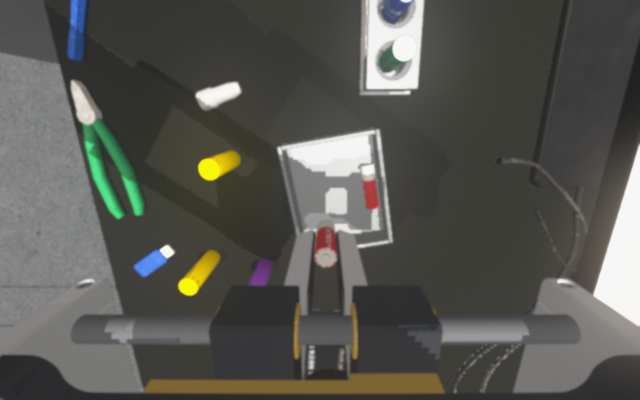

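aa is held, with its landing point at floor pixel (325,191). The free span is u 297–362, so I'll shift +4 mm in x and lower.

>>> step_arm:
  plan:
    - [[4,0,-30,0,5],[4,0,-60,0,5],[4,0,-85,0,5],[4,0,-97,0,5],[4,0,-99,0,5],[4,0,-99,0,5],[4,0,-99,0,5]]

```text
time: 21.08
tool_pos: [0.5752, -0.3376, 0.0032]
ee_rot: [3.139, 0.002, 1.565]
wrist_force: [-0.0, 0.1, 0.6]
width: 0.0141
```

>>> step_arm:
  plan:
    - [[0,0,0,0,30],[0,0,0,0,30],[0,0,0,0,30],[0,0,0,0,30],[0,0,35,0,30],[0,0,75,0,30],[0,0,105,0,30],[0,0,120,0,30]]

```text
time: 21.75
tool_pos: [0.5762, -0.339, 0.1274]
ee_rot: [3.134, 0.005, 1.564]
wrist_force: [0.2, -0.3, 0.1]
width: 0.0284
```

>>> step_arm:
  plan:
    - [[-70,290,20,0,80],[-70,290,20,0,80],[-70,290,20,0,80],[-70,290,20,0,80],[-70,290,20,0,80],[-70,290,20,0,80],[-70,290,20,0,80],[-70,290,20,0,80]]

```text
time: 22.42
tool_pos: [0.503, -0.0423, 0.1425]
ee_rot: [3.14, -0.003, 1.569]
wrist_force: [1.1, 0.1, 0.7]
width: 0.0745
```

>>> step_arm:
  plan:
    - [[-69,296,20,0,80],[-69,296,20,0,80],[-69,296,20,0,80],[-69,296,20,0,80],[-69,296,20,0,80],[-69,296,20,0,80],[-69,296,20,0,80],[-69,296,20,0,80]]

```text
time: 23.08
tool_pos: [0.434, 0.253, 0.1619]
ee_rot: [3.141, -0.003, 1.569]
wrist_force: [0.9, 0.5, -0.5]
width: 0.0751
```

```bash
cat > quad.py <<'E'
from w import *
def quad(c,box,z,thr):
    x0,y0,x1,y1=box;g=cv2.cvtColor(c['f'],cv2.COLOR_RGB2GRAY)[y0:y1,x0:x1]
    m=cv2.morphologyEx((g>thr).astype('uint8'),cv2.MORPH_CLOSE,np.ones((7,7)))
    cs,_=cv2.findContours(m,cv2.RETR_EXTERNAL,cv2.CHAIN_APPROX_NONE);b=max(cs,key=cv2.contourArea)
    W=np.array([onz(c,p[0][0]+x0,p[0][1]+y0,z)[:2]*1e3 for p in b],np.float32)
    r=cv2.minAreaRect(W);print('z',z,'thr',thr,'rect',np.round(r[0],1),np.round(r[1],1),round(r[2],1));return r
E
python3 - <<'E'
from quad import *
c=look('w12',{})
print('prism ctr pred',proj(c,(.434,.245,.016)))
for t in(90,120,150):quad(c,(230,80,420,225),.016,t)
s=snap('top','t12.png')
E
```

```text
[0.434  0.253  0.1619] [ 3.141e+00 -3.000e-03  1.569e+00] v 0.249
prism ctr pred [325.05759518 187.43538495]
z 0.016 thr 90 rect [437.1 252.6] [104.5  51.3] 86.6
z 0.016 thr 120 rect [503.6 361.4] [30.6 88.9] 90.0
z 0.016 thr 150 rect [504.2 365. ] [85.9 31.2] 5.2
```

View pics/w12.png

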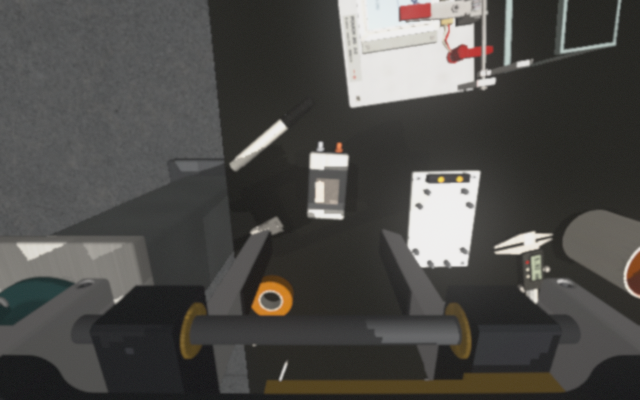

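Prism rectangle: centre (437,252.6), 104×51 mm, axis at 86.6°, terminals (320,147) and (339,147) toward +y. The carrier is at (443,220) with its bar at the +y end. Gripping the prism now.

>>> step_arm:
  plan:
    - [[3,-5,-40,-0.055,80],[3,-5,-80,-0.055,80],[3,-5,-120,-0.055,80],[3,-5,-160,-0.055,80],[3,-5,-180,-0.055,80],[3,-5,-192,-0.055,80],[3,-5,-192,-0.055,80],[3,-5,-192,-0.055,80]]

```text
time: 23.85
tool_pos: [0.4389, 0.2416, -0.0311]
ee_rot: [3.141, 0.001, 1.507]
wrist_force: [-0.4, -0.5, 0.1]
width: 0.0754
```

Run:
```python
from quad import *
c=pickle.load(open('w12.pkl','rb'))
for t in(110,140,170):quad(c,(395,160,490,275),.010,t)
t=snap('top')
for th in(110,140,170):quad(t,(192,155,265,205),.010,th)
print(robot.get_obs()['tool_pos'],robot.get_obs()['wrist_force'])
```

```text
z 0.01 thr 110 rect [595.8 194.5] [ 93.4 145.1] 1.1
z 0.01 thr 140 rect [595.8 194.6] [ 91.5 143.4] 1.3
z 0.01 thr 170 rect [595.8 194.8] [ 90.2 141.8] 1.2
z 0.01 thr 110 rect [593.3 194.9] [ 91.6 145.3] 1.5
z 0.01 thr 140 rect [593.3 194.7] [ 91.6 144.4] 1.5
z 0.01 thr 170 rect [594.6 195.8] [ 88.9 142.1] 1.5
[ 0.43899094  0.24189757 -0.03100085] [ 0.43707545  0.06302229 -0.59233374]
```

>>> step_arm:
  plan:
    - [[0,2,0,0,30],[0,2,0,0,30],[0,2,0,0,30],[0,2,0,0,30],[0,2,0,0,30],[0,2,0,0,30],[0,2,0,0,30],[0,2,0,0,30]]

```text
time: 24.57
tool_pos: [0.438, 0.2454, -0.031]
ee_rot: [-3.141, 0.0, 1.509]
wrist_force: [-0.3, -0.5, 0.9]
width: 0.0497
```

>>> step_arm:
  plan:
    - [[0,0,20,0,30],[0,0,50,0,30],[0,0,80,0,30],[0,0,100,0.08,30],[0,0,100,0.08,30],[0,0,100,0.08,30]]

```text
time: 25.07
tool_pos: [0.4389, 0.2458, 0.0695]
ee_rot: [3.139, -0.001, 1.587]
wrist_force: [0.1, -1.0, -1.7]
width: 0.0492
```

Run:
```python
from quad import *
c=look('w13',{})
o=robot.get_obs();z=o['tool_pos'][2]+.031+.016
print('z top',z,proj(c,(.4375,.2525,z)))
for t in(90,110,130):quad(c,(230,100,420,275),z,t)
```

```text
[0.4389 0.2458 0.0695] [ 3.139e+00 -1.000e-03  1.587e+00] v 0.061
z top 0.1147339669768989 [323.41152406 237.37648915]
z 0.1147339669768989 thr 90 rect [438.4 285.9] [50.6 37. ] 0.9
z 0.1147339669768989 thr 110 rect [438.3 286.2] [50.2 36.4] 0.9
z 0.1147339669768989 thr 130 rect [438.3 286.4] [35.5 50.1] 89.5
```

View pics/w13.png

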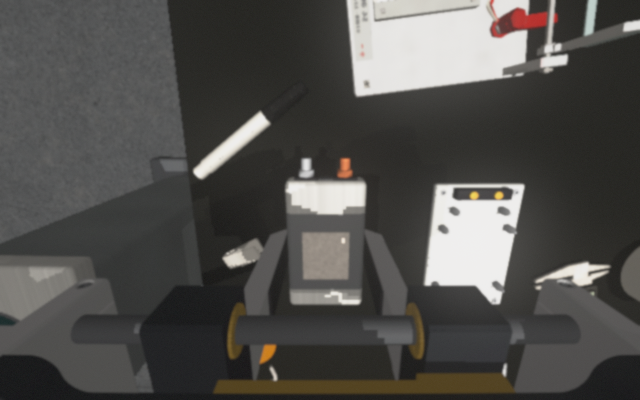

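Prism is held level, studs (306,158) and (345,158) toward +y, can edge at v=181. Computing its in-hand offset numerically, since the picture budget is used up.

Run:
```python
from quad import *
c=pickle.load(open('w13.pkl','rb'))
z=.1147
for n,q,h in(('stud',(306,158),z-.005),('stud',(345,158),z-.005),('canL',(287,181),z),('canR',(366,181),z),('backL',(290,302),z),('backR',(361,302),z),('backR',(361,302),z-.016)):print(n,(onz(c,*q,h)*1e3).round(1))
g=cv2.cvtColor(c['f'],cv2.COLOR_RGB2GRAY)
print('col326',g[150:190:2,326],g[285:312:2,326])
for v in(190,200,210): print(v,[int(x) for x in g[v,280:372:2]])
# dark bar/gold and dowels in carrier, from this view
for q in((474,195),(499,195)):print('gold z20',(onz(c,*q,.020)*1e3).round(1))
for q in((455,211),(504,211),(443,229),(510,229),(497,286)):print('dowel z18',(onz(c,*q,.018)*1e3).round(1))
quad(c,(415,170,535,312),.010,140)
```

```text
stud [426.  303.5 109.7]
stud [450.1 303.9 109.7]
canL [414.6 289.9 114.7]
canR [463.2 290.7 114.7]
backL [414.6 202.4 114.7]
backR [464.8 203.1 114.7]
backR [467.4 191.2  98.7]
col326 [ 44  45  47  45  44  44  45  46  46  47  47  46  49  55  69 113 171 209
 228 231] [ 81  82 104 124 151 217 189 155 155 134  68  45  47  44]
190 [44, 44, 79, 187, 230, 237, 236, 235, 236, 233, 229, 229, 231, 230, 228, 230, 231, 234, 232, 229, 226, 228, 229, 231, 233, 233, 234, 233, 235, 235, 235, 233, 232, 235, 236, 236, 236, 236, 234, 234, 235, 229, 202, 106, 48, 47]
200 [46, 44, 54, 102, 125, 144, 216, 227, 230, 231, 228, 228, 229, 229, 227, 229, 231, 233, 232, 228, 226, 227, 228, 230, 232, 233, 234, 233, 234, 234, 234, 233, 233, 235, 235, 235, 235, 235, 233, 233, 233, 224, 184, 79, 47, 47]
210 [43, 42, 48, 88, 123, 129, 131, 130, 131, 134, 131, 130, 133, 132, 133, 172, 216, 221, 221, 224, 225, 226, 227, 230, 231, 232, 233, 233, 233, 233, 233, 215, 147, 135, 133, 133, 131, 130, 128, 128, 129, 124, 103, 54, 47, 47]
gold z20 [584.7 256.8  20. ]
gold z20 [609.4 257.2  20. ]
dowel z18 [569.4 239.3  18. ]
dowel z18 [619.1 240.   18. ]
dowel z18 [560.  219.6  18. ]
dowel z18 [629.3 220.6  18. ]
dowel z18 [629.1 153.1  18. ]
z 0.01 thr 140 rect [595.9 195.1] [ 91.5 141.1] 0.8
```

Prism origin is (439,253), yaw 90.8°. The carrier origin is about (595.3,193.5) at 91°, from the plate outline, dowels and gold marks together. The gripper body spans ±88 mm in x, so I'll check the mug's clearance.

Run:
```python
from quad import *
t=snap('top');s=snap('scene')
def orange(c,box):
    x0,y0,x1,y1=box;h=cv2.cvtColor(c['f'][y0:y1,x0:x1],cv2.COLOR_RGB2HSV)
    m=cv2.inRange(h,(3,90,50),(20,255,255));k,l,st,ce=cv2.connectedComponentsWithStats(m);i=1+st[1:,4].argmax()
    print(ce[i]+[x0,y0],st[i]);return ce[i]+[x0,y0]
a=orange(t,(205,60,275,130));b=orange(s,(105,180,175,260))
p,e=tri(t,a,s,b);print('coffee',p.round(3),e)
for q in((223,95),(256,95),(238,78),(238,116)):print('rim z.09',onz(t,*q,.09).round(3))
```

```text
[237.06326889  90.7029877 ] [ 19  18  28  26 569]
[136.28782895 209.58717105] [ 15  16  34  26 608]
coffee [0.819 0.17  0.091] 0.0013167444632140462
rim z.09 [0.805 0.206 0.09 ]
rim z.09 [0.808 0.12  0.09 ]
rim z.09 [0.853 0.17  0.09 ]
rim z.09 [0.75  0.164 0.09 ]
```

The mug starts at x ≈ 0.77 and the gripper reaches 0.68, so it's clear. Moving above the carrier.

>>> step_arm:
  plan:
    - [[30,-11,0,0,30],[65,-25,0,0,30],[100,-38,0,0,30],[130,-49,0,0,30],[150,-57,0,0,30],[156,-59,0,0,30],[156,-59,0,0,30],[156,-59,0,0,30]]

```text
time: 25.88
tool_pos: [0.5925, 0.1865, 0.067]
ee_rot: [-3.137, 0.0, 1.588]
wrist_force: [-0.3, 0.0, -2.3]
width: 0.05
```

Run:
```python
from quad import *
c=look('w14',{})
o=robot.get_obs();z=o['tool_pos'][2]+.031+.016;x,y=o['tool_pos'][:2]
g=cv2.cvtColor(c['f'],cv2.COLOR_RGB2GRAY)
# can front edge column scan near its middle, and stud tips
u,v=proj(c,(x,y+.045,z)).round().astype(int);print(u,v,g[v-40:v+12:2,u])
h=cv2.cvtColor(c['f'],cv2.COLOR_RGB2HSV)
for n,lo,hi in(('copper',(4,120,90),(16,255,255)),('gold',(17,120,90),(32,255,255))):
    m=cv2.inRange(h,lo,hi);k,l,st,ce=cv2.connectedComponentsWithStats(m)
    for i in range(1,k):
        if st[i,4]>12 and st[i,1]<260:print(n,ce[i].round(1),st[i].tolist(),'z20',(onz(c,*ce[i],.02)*1e3).round(1)[:2],'ztop-5',(onz(c,*ce[i],z-.005)*1e3).round(1)[:2])
```

```text
[0.5925 0.1865 0.067 ] [-3.137  0.     1.588] v 0.028
326 180 [247 247 247 247 225 215 208 195 192 193 192 192 192 193 193 194 194 191
 148 113 159 223 243 247 247 247]
copper [344.  171.2] [338, 160, 13, 17, 98] z20 [609.5 219.4] ztop-5 [603.4 236.8]
copper [611.6 261.1] [576, 215, 64, 91, 4154] z20 [893.6 129.6] ztop-5 [789.7 177.9]
gold [314.1 129.5] [311, 125, 9, 9, 28] z20 [581.1 257.1] ztop-5 [584.8 261.6]
```

Gold mark readings disagree by about 3.5 mm between views. I'll measure the plate edges directly from above.

Run:
```python
from quad import *
o=robot.get_obs();c=look('w15',{})
g=cv2.cvtColor(c['f'],cv2.COLOR_RGB2GRAY)
x=o['tool_pos'][0]
for y in(.25,.235,.22,.15):
    (ua,v),(ub,_)=proj(c,(x-.065,y,.01)),proj(c,(x+.075,y,.01))
    r=g[int(round(v)),int(ua):int(ub)].astype(int);m=np.where(r>100)[0]
    if len(m): print(y,int(v),'plate',[(onz(c,int(ua)+k,v,.01)*1e3).round(1)[:2].tolist() for k in(m[0]-.5,m[-1]+.5)])
u,v=proj(c,(x,.262,.01)).round().astype(int);print('top edge col',v,g[v-22:v+20:2,u].tolist(),g[v-22:v+20:2,u-35].tolist())
# prism sides, at its top
z=o['tool_pos'][2]+.047
for y in(.225,.218):
    ua,v=proj(c,(x-.04,y,z));r=g[int(round(v)),int(ua):int(ua)+140];print('prism row',int(v),int(ua),r[::3].tolist())
cv2.imwrite('pics/x.png',c['f'])
h=cv2.cvtColor(c['f'],cv2.COLOR_RGB2HSV)[110:150,290:370];m=cv2.inRange(h,(15,80,50),(35,255,255))
k,l,st,ce=cv2.connectedComponentsWithStats(m);print([( (ce[i]+[290,110]).round(1).tolist(),st[i,4],(onz(c,*(ce[i]+[290,110]),.02)*1e3).round(1)[:2].tolist()) for i in range(1,k) if st[i,4]>8])
```

```text
[0.5924 0.1869 0.0676] [-3.138  0.     1.589] v 0.023
0.25 136 plate [[548.7, 250.4], [640.5, 252.1]]
0.235 152 plate [[548.3, 235.4], [640.6, 237.1]]
0.22 167 plate [[549.8, 220.4], [641.6, 222.2]]
0.15 233 plate [[540.7, 150.3], [646.6, 152.4]]
top edge col 124 [69, 70, 72, 73, 73, 74, 76, 77, 80, 177, 231, 130, 122, 122, 119, 117, 112, 193, 247, 247, 247] [65, 65, 67, 68, 67, 69, 70, 71, 74, 176, 246, 247, 247, 246, 246, 247, 247, 247, 247, 247, 247]
prism row 190 261 [55, 57, 59, 61, 63, 62, 64, 69, 141, 165, 170, 171, 174, 170, 172, 227, 246, 247, 247, 246, 246, 246, 247, 247, 247, 247, 247, 247, 247, 247, 247, 247, 247, 247, 246, 196, 184, 175, 85, 76, 77, 79, 78, 76, 75, 73, 73]
prism row 201 261 [54, 55, 55, 59, 60, 58, 60, 63, 125, 173, 187, 180, 174, 170, 214, 244, 246, 246, 247, 246, 246, 246, 247, 247, 247, 247, 247, 247, 247, 247, 247, 247, 247, 247, 242, 185, 183, 162, 79, 74, 77, 77, 77, 75, 73, 72, 72]
[([315.7, 129.8], np.int32(88), [582.3, 257.3]), ([342.5, 129.7], np.int32(83), [606.6, 257.8])]
```

Plate midline is x = 595 and its end edge gives origin y ≈ 194. The prism needs +3 mm in x. Lowering in stages.

>>> step_arm:
  plan:
    - [[3,0,0,0,30],[3,0,-20,0,30],[3,0,-45,0,30],[3,0,-60,0,30],[3,0,-68,0,30],[3,0,-68,0,30],[3,0,-68,0,30]]

```text
time: 26.57
tool_pos: [0.597, 0.1869, 0.0014]
ee_rot: [3.141, -0.0, 1.589]
wrist_force: [0.9, 0.0, -1.5]
width: 0.0502
```

>>> step_arm:
  plan:
    - [[0,0,-4,0,30],[0,0,-8,0,30],[0,0,-12,0,30],[0,0,-12,0,30]]

```text
time: 26.9
tool_pos: [0.5968, 0.1864, -0.0116]
ee_rot: [-3.141, 0.0, 1.589]
wrist_force: [-1.0, 0.7, -1.9]
width: 0.05
```

>>> step_arm:
  plan:
    - [[0,0,-3,0,30],[0,0,-6,0,30],[0,0,-8,0,30],[0,0,-8,0,30]]

```text
time: 27.23
tool_pos: [0.5967, 0.1863, -0.0198]
ee_rot: [-3.14, 0.0, 1.589]
wrist_force: [0.2, -0.3, -1.5]
width: 0.0495
```

>>> step_arm:
  plan:
    - [[0,0,-1,0,30],[0,0,-1,0,30],[0,0,-1,0,75],[0,0,-1,0,75],[0,0,-1,0,75],[0,0,-1,0,75],[0,0,-1,0,75],[0,0,-1,0,75]]

```text
time: 27.9
tool_pos: [0.5973, 0.1865, -0.0198]
ee_rot: [3.141, -0.0, 1.589]
wrist_force: [0.4, -0.3, 0.9]
width: 0.0706
```

>>> step_arm:
  plan:
    - [[0,0,30,0,75],[0,0,70,0,75],[0,0,110,0,75],[0,0,150,0,75],[-30,-20,180,0,75],[-60,-30,180,0,75],[-60,-30,180,0,75],[-60,-30,180,0,75]]

```text
time: 28.57
tool_pos: [0.5364, 0.1562, 0.1609]
ee_rot: [3.14, -0.0, 1.588]
wrist_force: [-0.1, -0.0, 0.4]
width: 0.0706
```

Run:
```python
from quad import *
c=look('w16',{})
print(proj(c,(.5955,.194,.026)))
h=cv2.cvtColor(c['f'],cv2.COLOR_RGB2HSV)
m=cv2.inRange(h,(3,120,70),(16,255,255));k,l,st,ce=cv2.connectedComponentsWithStats(m)
print('copper',[(ce[i].round(1).tolist(),st[i,4],(onz(c,*ce[i],.019)*1e3).round(1).tolist()) for i in range(1,k) if 8<st[i,4]<400])
m=cv2.inRange(h,(17,80,60),(35,255,255));k,l,st,ce=cv2.connectedComponentsWithStats(m)
print('gold',[(ce[i].round(1).tolist(),st[i,4],(onz(c,*ce[i],.02)*1e3).round(1).tolist()) for i in range(1,k) if 8<st[i,4]<200])
t=snap('top','t16.png');s=snap('scene','s16.png')
# final state: caps and red of aa
for n,p in dict(vial=(.627,.027,.065),r=(.629,-.125,.072),b=(.629,-.167,.072),g=(.629,-.209,.072),aa=(.573,-.337,.054),y1=(.465,-.3,.066),y2=(.429,-.419,.066)).items():
    q=proj(t,p);r=proj(s,p);u,v=q.astype(int);a,b=r.astype(int)
    print(n,q.round(),t['f'][v,u],r.round(),s['f'][b,a],s['f'][b+6,a])
for c2,box in((t,(400,165,455,215)),(s,(300,115,355,165))):
    x0,y0,x1,y1=box;f=cv2.cvtColor(c2['f'][y0:y1,x0:x1],cv2.COLOR_RGB2HSV)
    m=cv2.inRange(f,(0,110,50),(8,255,255))|cv2.inRange(f,(172,110,50),(180,255,255));k,l,st,ce=cv2.connectedComponentsWithStats(m,connectivity=8)
    print('red',[((ce[i]+[x0,y0]).round(1).tolist(),st[i].tolist()) for i in range(1,k) if st[i,4]>2])
```

```text
[0.5364 0.1562 0.1609] [ 3.14  -0.     1.588] v 0.057
[373.21044617 154.3103891 ]
copper [([384.9, 119.4], np.int32(16), [608.2, 235.8, 19.0])]
gold [([365.4, 100.1], np.int32(53), [583.0, 257.6, 20.0]), ([385.7, 100.3], np.int32(52), [607.2, 257.8, 20.0]), ([200.0, 224.8], np.int32(138), [367.5, 93.8, 20.0]), ([180.3, 224.3], np.int32(25), [340.7, 94.1, 20.0]), ([213.6, 228.2], np.int32(10), [385.5, 89.2, 20.0])]
vial [290. 166.] [254 254 254] [247. 203.] [246 246 246] [155 153 148]
r [348. 166.] [254 252 251] [278. 162.] [45 46 50] [54 56 60]
b [364. 166.] [253 253 252] [285. 153.] [213 209 205] [69 70 77]
g [380. 167.] [253 252 251] [293. 144.] [180 178 173] [32 76 55]
aa [428. 190.] [252 252 253] [331. 129.] [216 196 192] [114  42  43]
y1 [415. 231.] [253 252 117] [364. 143.] [231 217  10] [165 140  12]
y2 [462. 246.] [250 248 109] [391. 123.] [226 207  30] [160 137  16]
red [([425.1, 176.5], [20, 9, 11, 6, 58]), ([424.3, 192.3], [24, 27, 2, 2, 3])]
red [([316.6, 135.0], [14, 17, 6, 7, 32]), ([330.0, 135.2], [29, 17, 3, 8, 22])]
```

Caps, the aa standing in the tub, and the undisturbed decoys all read right. One more check: the prism's height, from two wrist views.

>>> step_arm:
  plan:
    - [[-35,-35,0,0,75],[-70,-60,0,0,75],[-90,-60,0,0,75],[-90,-60,0,0,75],[-90,-60,0,0,75]]

```text
time: 29.13
tool_pos: [0.4474, 0.0965, 0.1597]
ee_rot: [3.141, -0.0, 1.588]
wrist_force: [0.7, -0.4, -0.7]
width: 0.0701
```

Run:
```python
from quad import *
c=look('w17',{});d=pickle.load(open('w16.pkl','rb'))
def pts(c):
    h=cv2.cvtColor(c['f'],cv2.COLOR_RGB2HSV);R={}
    for n,lo,hi,zz in(('copper',(3,110,60),(16,255,255),.019),('gold',(17,80,60),(35,255,255),.02)):
        m=cv2.inRange(h,lo,hi);k,l,st,ce=cv2.connectedComponentsWithStats(m)
        L=[ce[i] for i in range(1,k) if 5<st[i,4]<400 and np.linalg.norm(onz(c,*ce[i],zz)[:2]-[.596,.245])<.03]
        R[n]=sorted(L,key=lambda q:q[0])
    g=cv2.cvtColor(c['f'],cv2.COLOR_RGB2GRAY)
    return R
a,b=pts(d),pts(c)
for n in a:
    for p,q in zip(a[n],b[n]):print(n,p.round(1),q.round(1),(tri(d,p,c,q)[0]*1e3).round(1),'err mm',round(tri(d,p,c,q)[1]*1e3,1))
    print(n,len(a[n]),len(b[n]))
```

```text
[0.4474 0.0965 0.1597] [ 3.141 -0.     1.588] v 0.041
copper [384.9 118.5] [466.8  65.4] [607.  237.1  24. ] err mm 0.5
copper 1 1
gold [365.4 100.1] [448.   45.4] [582.4 257.4  23.7] err mm 0.0
gold [385.7 100.3] [469.2  45.3] [606.3 257.8  24.1] err mm 0.4
gold 2 2
```

The stud triangulates level with the bar's gold contacts, both about 24 mm (nominal stud 18–21 mm, bar top 20 mm). Riding on the dowels it would read at least 15 mm higher, so it's seated.

Run:
```python
from bench import robot
print(robot.close_job())
```

```text
the job is handed in; nothing more can be done
None
```

All five items are placed and the job is handed in at about 29 s of the 104 s allowed. I placed them in the order asked:

- **Cells:** green went in the end well and blue in the middle well. The cell already in the rack was left alone.
- **Vial:** it stands upright in the +y well of the vial rack.
- **Short battery:** it stands in the tub beside the spent one.
- **Hard-case cell:** it lies between the dowels with its terminals toward the black bar.

**Last checks:**
- The final camera readings found the vial and both placed cells where they should be, red of the battery in the tub, and two yellow decoys unmoved. The sample for the already-racked cell was bright from the top camera but missed its cap in the scene view; earlier pictures showed it in place.
- The hard-case cell's stud measures level with the bar's gold contacts, both about 24 mm against a nominal 18–21 mm, so it is fully down. It lies about 1–2 mm off centre along its length, within the play.

**What failed or disagreed:**
- The first grip on the green cell closed above it. The real fingertips sit about 35 mm above the stated TCP; I found this from the images and confirmed they were still clear with the TCP 32 mm below bench level. I allowed for it after that.
- Estimates of the vial well and the carrier differed by 3–5 mm between views, and I settled both with a second look.
- The vial touched its well with about 5 N sideways going in; I shifted it 2 mm and it went down.
- The battery was released a few millimetres above the tub floor.
- The last checks were numbers only, because the picture views were used up.

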